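Divert the caster balls with the seesaw gate

TASK

On the electronics bench, first rock the green seesaw gate of the ball sorter right over to its other side by pressing down the black pad at its raised end, and only then push the orange slide stop fully to the left with a fingertip, so that the three steel balls feed down the other chute. Finish with the gate left over on that side and all three balls lying still in the tray of that chute. Only press and push: do not touch or lift the balls, and leave the pliers, the breadboard and the jar where they are.

Things in the scene. Friction and masses are not known exactly. Their poses are not given: they have to be found in the camera images.
- sorter: Fixed ball sorter on a plywood base; its place and turn on the bench vary. Origin: on the bench, straight under the middle of the gate. x: away from the robot, up the white feed channel (x 30 to 196 mm at y = 0, 30 mm wide, floor rising from z 114 to 148 mm, walls 16 mm above it); y: left, to the blue tray. Chutes run from y = +-104 mm to a tray at either side.
- gate (a joint): Tilt of the green seesaw gate (rad). Positive: left (+y) end low, balls run to the blue tray; negative: right end low, yellow tray. A weight above the pivot makes it fall to a stop at either side, so it rests near +0.25 or -0.25 (which one at the start varies); under 1 N on the raised pad rocks it over.
- gate_pivot (a point): Middle of the gate on its pivot, which runs along the sorter's x, 100 mm above the bench. The gate is a trough 200 mm long along y, 70 mm wide; its wall on the robot's side rises to 30 mm above this point, and a steel weight at its middle to 72 mm (30 to 39 mm to the robot's side). Axes are the gate's.
- left_pad (a point): Centre of the top face of the black pressing pad at the gate's left (+y) end: 36 x 36 mm, 6 mm thick, 53 mm to the robot's side of the trough's middle line and 82 mm left of the pivot; it ends at the trough wall, 18 mm beyond this point. About 130 mm above the bench when raised, 89 mm when down, free space below. Axes are the gate's.
- right_pad (a point): The same for the black pad at the gate's right (-y) end.
- stop (a joint): Travel of the orange slide stop (m): 0 = closed (its blade blocks the channel and the balls rest against it), 0.040 = fully open at its end stop. It slides to the sorter's +y (left) by about 1 to 1.5 N against friction and stays where it is left.
- stop_tab (a point): Centre of the orange upright tab of the slide stop, over the feed channel 91 mm beyond the gate's middle. Tab 26 mm along x, 10 mm along y, 42 mm high (21 mm up and down from this point), its middle 171 mm above the bench, 45 mm above the channel floor; ball tops are 20 mm above that floor. Push on its right (-y) face. Axes are the sorter's.
- blue_tray (a point): Centre of the inner floor of the blue tray at the left (+y) chute, 10 mm above the bench. Tray inside 102 x 102 mm, side walls 41 mm deep, outer wall 66 mm.
- yellow_tray (a point): The same for the yellow tray at the right (-y) chute.
- ball0_center (a point): Centre of steel ball 1 of 3 (lowest, resting on the stop), diameter 20 mm, 32 g, queued in the feed channel behind the slide stop.
- ball1_center (a point): Centre of steel ball 2 of 3 (middle), diameter 20 mm, 32 g, queued in the feed channel behind the slide stop.
- ball2_center (a point): Centre of steel ball 3 of 3 (uppermost), diameter 20 mm, 32 g, queued in the feed channel behind the slide stop.
- pliers: Loose needle-nose pliers, bystander, lying flat beyond the blue tray: 165 x 70 x 18 mm, jaws along its x, origin under the joint.
- breadboard: Loose white breadboard with chips and small lamps, bystander: 55 x 165 mm (long along its y), 20 mm high, origin under its centre, beyond the yellow tray.
- jar: Loose small closed jar, bystander: diameter 52, height 65 mm, origin under its centre, between the robot and the sorter.

How it is judged:
By the outcome, as a careful person would: the job done as asked, in the order asked, and still so for the second after the job is handed in, with the robot touching nothing.
It also fails if it takes over 40 s, if anything falls off the work surface, if the arm or the gripper's body presses on something with over 40 N, if the wrist force passes 120 N, or if a joint passes its speed limit or range.

ROBOT

A 6-joint arm with a two-finger parallel gripper is mounted at the origin on the work surface. World frame = base frame: x ahead of the robot, y to its left, z up, the work surface at z = 0. Lengths are in m, angles in degrees, forces in N, time in s.
With the tool pointing down it reaches from about 0.35 to 0.875 m from the base axis. Payload 15.5 kg.
Tool frame: the origin (TCP) lies at the very end of the fingers, on their centre line; the grasp point (between the pads) lies 19 mm behind it; z points along the fingers, y is the direction in which the jaws open and shut (so a half turn about z gives the same grasp; the last joint's range is limited). The gripper opens to 85 mm and grips with 20 to 120 N. Pads are 22 mm wide; open, the fingers measure 114 mm over their backs; the gripper's body (76 mm by 85 mm) begins 54 mm behind the grasp point. The pads swing forward as they close: fully open they stand 13 mm farther back than shut.
Start: joints at [71.305, 28.281, 77.091, -0, 74.628, -5.472], TCP at [0.143, 0.608, 0.231] pointing down, gripper open.
Joint ranges: [-166.48, 166.48], [-47.26, 123.95], [12.59, 153.08], [-70.14, 250.14], [6.76, 159.57], [-176.63, 176.63]. Speed limits (degrees/s): [108.29, 108.29, 147.25, 172.46, 172.46, 172.46].

INTERFACE

Orientations are given as [roll, pitch, yaw] about the fixed x, y, z axes, in that order (R = Rz(yaw) Ry(pitch) Rx(roll)).
In Python, from rig import manip gives the robot as it stands.
- The arm moves only by the shell command python3 -m creep 'ROWS' [OPENING] [FORCE]. ROWS is JSON, a list of rows, each an object with "offset": the shift along the tool's x, y, z in units of 30 mm (1.0 is 30 mm), a list of three; "delta_rot": the turn, a rotation vector about the tool's x, y, z in units of 5 degrees (1.0 is 5 degrees), a list of three. In form: [{"offset": [dx, dy, dz], "delta_rot": [rx, ry, rz]}, ...]. A call has 1 to 10 rows; each row shifts and turns the pose as measured when the row begins, along the tool's axes as they then stand; what a row does not reach is not made up. A row lasts 1/10 s, in which the tool goes at most 50 mm and 8.59 degrees, less where a joint would pass 70% of its speed; a pose out of reach is approached as far as the arm can. A call is refused whole if a number of a shift passes 1 or a number of a turn 1, either way. A call with a gripper value outside its range is refused whole. OPENING is the opening, from 0 (shut) to 1 (fully open), set as the call begins (- or left out, the last holds). The fingers move at their own pace and stop on an object; FORCE is the grip in N (left out, the last holds). Time passes only in rows, so rows that do not move let the fingers close. It gives the time, the measured TCP pose, the force and the opening at its end, in the units of the state.
- manip.get_obs(): the state, without advancing time (a new reading comes with each control period).
- manip.camera(name): name is "scene" or "side" or "wrist"; returns the picture (384x512x3 uint8, blue, green, red); there is no depth.
- manip.calibration(name): a dict with "vertical_fov" (degrees; the focal length in pixels is half the picture's height over the tangent of half this angle, whatever the lens; pixels are square), "cx", "cy" (the principal point, pixels), "extrinsics" (4x4, takes a point from world to camera coordinates); the wrist camera has in their place "T_tool_cam" (4x4, takes a point from camera to tool coordinates, whose origin is the TCP and whose axes are the flange's). Camera axes: x right, y down, z forward; pixel columns grow to the right and rows downward; lengths in m; the calibration is good to about 2 mm. The wrist camera is an equidistant fisheye: a pixel r from the principal point sees the ray r / f radians off the axis. A picture is of the moment at which its call begins: read the wrist's pose just before it. calibration takes no time and is no camera call.
- manip.hand_in(): hands the job in, once; it reports no verdict.
The state is a dict: "time_s": time; "joint_pos": joint angles; "joint_velocities": joint speeds; "joint_torque": joint torques, N m; "tool_pos": TCP position; "eef_rot": TCP orientation; "contact_force": force on the tool from outside, world axes, zero at the start; "wrist_torque": the same for the moment, N m; "opening": opening from 0.0 (shut) to 1.0 (fully open).
Only numpy, scipy, OpenCV 4.12 (cv2) and the standard library are available. Lean on these libraries where they do the work, as an engineer would, in place of code of your own. Each camera call takes 0.05 s, during which the arm holds its last target.

## Working session

There is one attempt and no reset: what is moved stays moved. The work goes in short steps, Python scripts to look and compute and a shell command to move; the robot and the scene stay as the last step left them, time stands still between calls to the robot, and variables do not carry over. Pictures are saved under pics/ and viewed, and the job is handed in when it is done.

```bash
mkdir -p pics; ls
python3 - <<'E'
from rig import manip
import cv2
for n in ["scene","side","wrist"]:
    print(n, {k:(v if not hasattr(v,'tolist') else v.round(4).tolist()) for k,v in manip.calibration(n).items()})
print(manip.get_obs())
for n in ["scene","side","wrist"]:
    cv2.imwrite(f"pics/{n}0.png",manip.camera(n))
E
```

```text
pics
scene {'vertical_fov': 50.813989052483215, 'cx': 253.60796392146096, 'cy': 189.49563122869864, 'extrinsics': [[-0.3352, 0.9422, 0.001, 0.1513], [0.6735, 0.2403, -0.6991, -0.2926], [-0.6589, -0.2337, -0.715, 1.2941], [0.0, 0.0, 0.0, 1.0]]}
side {'vertical_fov': 55.46665044345605, 'cx': 255.51143123405168, 'cy': 191.7298066955458, 'extrinsics': [[0.7932, -0.6089, 0.0076, -0.4373], [-0.4619, -0.6098, -0.644, 0.3736], [0.3968, 0.5073, -0.765, 0.6957], [0.0, 0.0, 0.0, 1.0]]}
wrist {'vertical_fov': 65.70646984690485, 'cx': 256.2151615112318, 'cy': 191.4448177305419, 'T_tool_cam': [[0.0007, -0.9492, -0.3147, 0.0805], [1.0, 0.0004, 0.0009, 0.0006], [-0.0007, -0.3147, 0.9492, -0.1431], [0.0, 0.0, 0.0, 1.0]]}
{'time_s': 0.0, 'joint_pos': array([ 7.13047774e+01,  2.83139788e+01,  7.71276742e+01, -3.97507441e-04,
        7.46272314e+01, -5.47235051e+00]), 'joint_velocities': array([ 0.12750783,  0.01012714, -0.08731687, -0.03743846, -0.01698472,
       -0.00692088]), 'joint_torque': array([-4.71177691e-05, -8.82157803e+01, -3.83870566e+01, -5.74489900e-05,
        9.89872118e-03, -1.07535220e-05]), 'tool_pos': array([0.14285266, 0.60808863, 0.23070686]), 'eef_rot': array([-1.79931393e+02, -6.18776577e-03,  1.66777230e+02]), 'contact_force': array([-0.23983749, -0.06954172,  0.19310739]), 'wrist_torque': array([-0.00570612,  0.00380088, -0.05824907]), 'opening': 0.9997462406405546}
```

View pics/scene0.png

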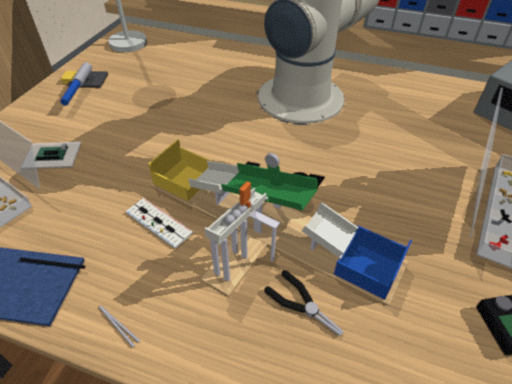

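View pics/side0.png

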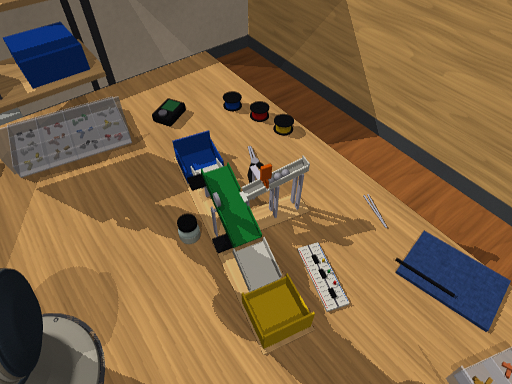

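View pics/wrist0.png

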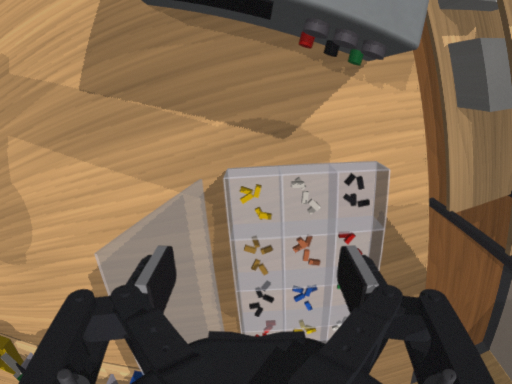

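Run:
```python
import cv2
a=cv2.imread("pics/scene0.png")[130:310,130:420]; b=cv2.imread("pics/side0.png")[120:350,150:350]
cv2.imwrite("pics/scene0z.png",cv2.resize(a,None,fx=2.75,fy=2.75,interpolation=cv2.INTER_CUBIC))
cv2.imwrite("pics/side0z.png",cv2.resize(b,None,fx=2.6,fy=2.6,interpolation=cv2.INTER_CUBIC))
```

```text
(no output)
```

View pics/scene0z.png

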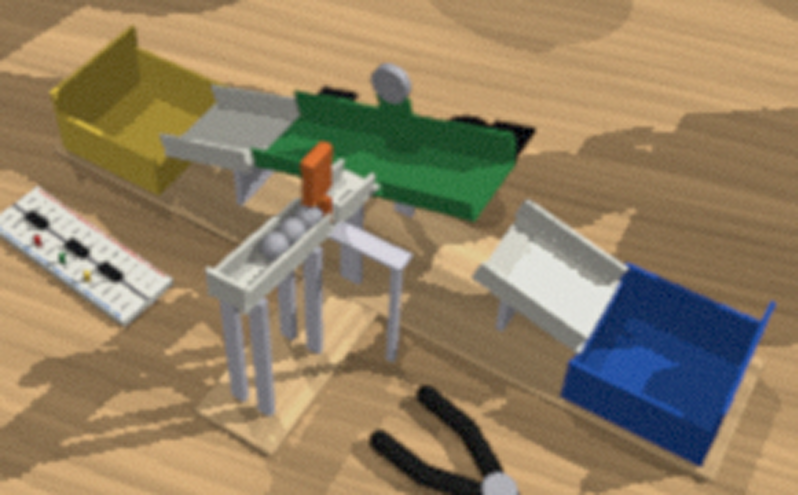

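View pics/side0z.png

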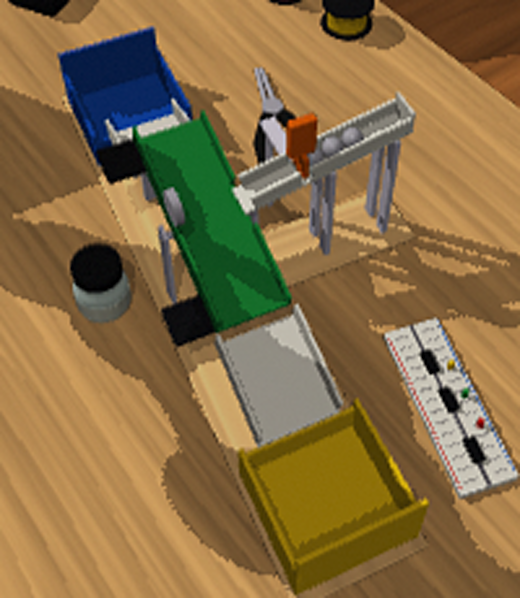

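```bash
cat > h.py <<'E'
import numpy as np, cv2
from rig import manip
def ray(n,u,v):
    c=manip.calibration(n); f=192/np.tan(np.radians(c["vertical_fov"])/2)
    E=np.array(c["extrinsics"]); R,t=E[:3,:3],E[:3,3]
    d=R.T@np.array([(u-c["cx"])/f,(v-c["cy"])/f,1]); return -R.T@t,d/np.linalg.norm(d)
def onz(n,u,v,z):
    o,d=ray(n,u,v); return o+d*(z-o[2])/d[2]
def tri(a,b):
    o1,d1=ray(*a);o2,d2=ray(*b)
    s,t=np.linalg.lstsq(np.c_[d1,-d2],o2-o1,rcond=None)[0]
    p,q=o1+s*d1,o2+t*d2; return (p+q)/2,np.linalg.norm(p-q)
def proj(n,p):
    c=manip.calibration(n); f=192/np.tan(np.radians(c["vertical_fov"])/2)
    E=np.array(c["extrinsics"]); q=E[:3,:3]@p+E[:3,3]; return np.array([c["cx"]+f*q[0]/q[2],c["cy"]+f*q[1]/q[2]])
def blobs(img,lo,hi,roi,amin=15):
    h=cv2.cvtColor(img,cv2.COLOR_BGR2HSV); m=cv2.inRange(h,np.array(lo),np.array(hi))
    k=np.zeros_like(m); x0,y0,x1,y1=roi; k[y0:y1,x0:x1]=m[y0:y1,x0:x1]
    cs,_=cv2.findContours(k,cv2.RETR_EXTERNAL,cv2.CHAIN_APPROX_NONE)
    out=[]
    for c in cs:
        if cv2.contourArea(c)>=amin:
            M=cv2.moments(c); out.append((round(M['m10']/M['m00'],1),round(M['m01']/M['m00'],1),cv2.contourArea(c),cv2.boundingRect(c)))
    return out
E
python3 - <<'E'
from h import *
np.set_printoptions(precision=4,suppress=True)
s=cv2.imread("pics/scene0.png"); d=cv2.imread("pics/side0.png")
a=blobs(s,(3,170,90),(14,255,255),(220,170,270,220));b=blobs(d,(3,170,90),(14,255,255),(245,150,285,195))
print("orange",a,b)
print(tri(("scene",*a[0][:2]),("side",*b[0][:2])))
print("black",blobs(d,(0,0,0),(179,255,40),(180,165,245,260)))
for nm,lo,hi,r1,r2 in [("blue",(105,120,40),(125,255,255),(320,220,420,310),(165,125,230,190)),("yel",(20,150,60),(32,255,255),(140,130,220,210),(230,270,320,350))]:
    print(nm,blobs(s,lo,hi,r1,60),blobs(d,lo,hi,r2,60))
E
```

```text
orange [(244.9, 193.3, 163.0, (240, 182, 10, 25))] [(265.4, 173.5, 175.5, (260, 163, 12, 25))]
(array([0.6083, 0.0388, 0.1707]), np.float64(0.0011031850154224502))
black [(222.4, 242.2, 232.5, (212, 217, 22, 36)), (187.6, 222.8, 243.0, (180, 214, 17, 19)), (196.6, 181.7, 189.5, (187, 172, 27, 30))]
blue [(371.0, 261.7, 2970.0, (335, 226, 76, 73))] [(195.4, 152.3, 1289.0, (173, 131, 51, 49))]
yel [(176.6, 170.0, 1930.0, (148, 140, 60, 61))] [(276.7, 311.0, 3125.5, (241, 273, 74, 76))]
```

Run:
```python
from h import *
d=cv2.imread("pics/side0.png");s=cv2.imread("pics/scene0.png")
def z(i,x0,y0,x1,y1,k=8): return cv2.resize(i[y0:y1,x0:x1],None,fx=k,fy=k,interpolation=cv2.INTER_NEAREST)
cv2.imwrite("pics/zz.png",np.hstack([z(d,180,165,230,215),z(d,205,215,255,265)]))
cv2.imwrite("pics/zs.png",z(s,230,145,330,215))
for n,u,v,zz in [("side",195.5,181,.130),("side",223,242,.089)]: print(onz(n,u,v,zz))
```

```text
[0.48548195 0.14921293 0.13      ]
[ 0.45458836 -0.00730268  0.089     ]
```

View pics/zz.png

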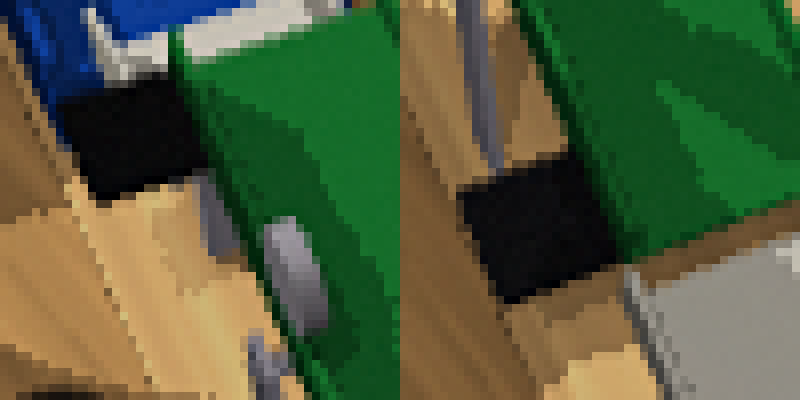

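View pics/zs.png

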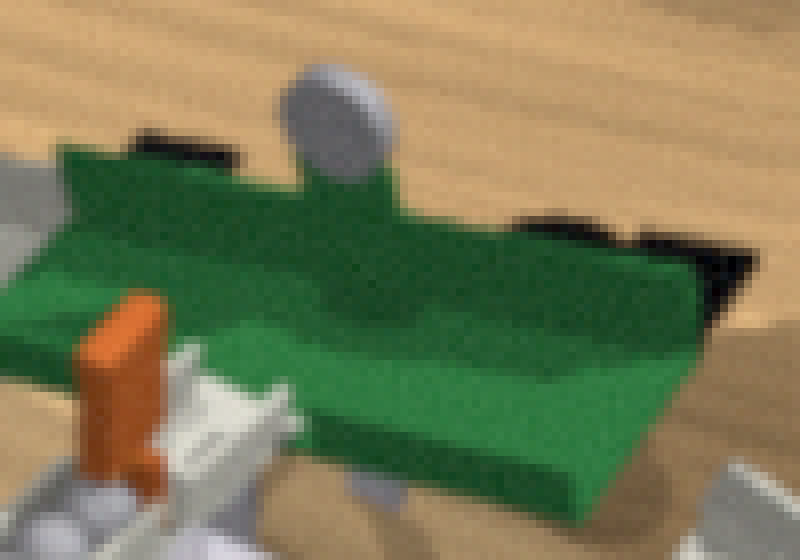

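The gate's right end is low, so the raised pad is the left one, at about (0.486, 0.148). The tab triangulates to z = 0.171, which matches the given height. The tool is already in line with the sorter, at a yaw of about -13°. I'll shut the gripper and move above the left pad.

```bash
python3 -m creep '[{"offset":[-1,-0.9,0],"delta_rot":[0,0,0]},{"offset":[-1,-0.9,0],"delta_rot":[0,0,0]},{"offset":[-1,-0.9,0],"delta_rot":[0,0,0]},{"offset":[-1,-0.9,0],"delta_rot":[0,0,0]},{"offset":[-1,-0.9,0],"delta_rot":[0,0,0]},{"offset":[-1,-0.9,0],"delta_rot":[0,0,0]},{"offset":[-1,-0.9,0],"delta_rot":[0,0,0]},{"offset":[-1,-0.9,0],"delta_rot":[0,0,0]},{"offset":[-1,-0.8,0],"delta_rot":[0,0,0]},{"offset":[-1,-0.8,0],"delta_rot":[0,0,0]}]' 0 20
cat >> h.py <<'E'
from scipy.spatial.transform import Rotation as Rn
def togo(p):
    o=manip.get_obs(); R=Rn.from_euler("xyz",o["eef_rot"],degrees=True).as_matrix()
    print("t",o["time_s"],"tcp",o["tool_pos"].round(4),o["eef_rot"].round(1),"F",o["contact_force"].round(1),"open",round(float(o["opening"]),2))
    print("units to go",(R.T@(np.array(p)-o["tool_pos"])/0.03).round(2))
E
python3 -c "
from h import *
togo([.4845,.152,.20])"
```

```text
time_s: 1.15
tool_pos: [0.3791, 0.2734, 0.2291]
eef_rot: [-179.9, -0.1, 167.2]
contact_force: [0.7, 0.9, -0.6]
opening: 0.004
t 1.15 tcp [0.3791 0.2734 0.2291] [-1.799e+02 -1.000e-01  1.672e+02] F [ 0.7  0.9 -0.6] open 0.0
units to go [-4.33 -3.17  0.97]
```

```bash
python3 -m creep '[{"offset":[-1,-0.7,0],"delta_rot":[0,0,0]},{"offset":[-1,-0.7,0],"delta_rot":[0,0,0]},{"offset":[-1,-0.7,0],"delta_rot":[0,0,0]},{"offset":[-0.8,-0.7,0],"delta_rot":[0,0,0]},{"offset":[-0.5,-0.3,0],"delta_rot":[0,0,0]},{"offset":[0,0,0],"delta_rot":[0,0,0]}]' 
python3 -c "
from h import *
togo([.4845,.152,.20])
for n in ['scene','side','wrist']: cv2.imwrite(f'pics/{n}1.png',manip.camera(n))
a=cv2.imread('pics/side1.png')[100:300,130:350];b=cv2.imread('pics/scene1.png')[80:280,180:400]
cv2.imwrite('pics/c1.png',cv2.resize(np.hstack([a,b]),None,fx=1.8,fy=1.8))
"
```

```text
time_s: 1.75
tool_pos: [0.49, 0.1443, 0.2287]
eef_rot: [-179.9, -0.0, 166.9]
contact_force: [0.3, 0.3, 0.2]
opening: -0.002
t 1.75 tcp [0.49   0.1443 0.2287] [-179.9   -0.   166.9] F [0.3 0.3 0.2] open -0.0
units to go [0.24 0.21 0.96]
```

View pics/c1.png

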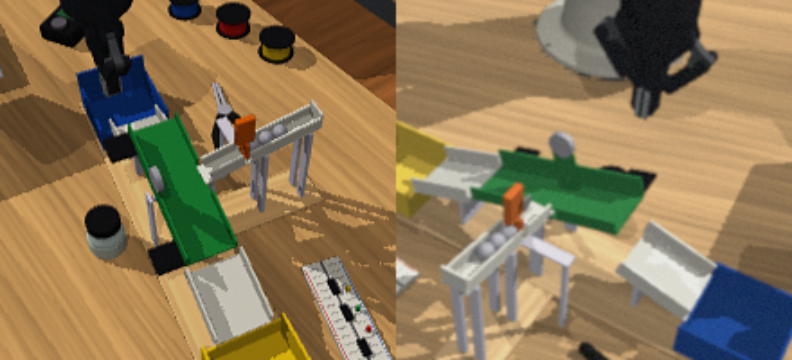

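View pics/wrist1.png

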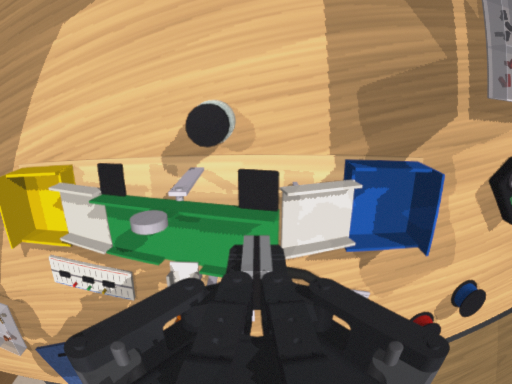

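The wrist view shows the left pad at about (258,189), the right pad at (111,179) and the jar lid at (208,124), clear of the path. I'll cross-check the pads with wrist rays.

```bash
cat >> h.py <<'E'
def wonz(u,v,z,pos,rot):
    c=manip.calibration("wrist"); f=192/np.tan(np.radians(c["vertical_fov"])/2)
    dx,dy=u-c["cx"],v-c["cy"]; r=np.hypot(dx,dy); th=r/f
    d=np.array([np.sin(th)*dx/r,np.sin(th)*dy/r,np.cos(th)])
    T=np.array(c["T_tool_cam"]); R=Rn.from_euler("xyz",rot,degrees=True).as_matrix()
    o=pos+R@T[:3,3]; d=R@T[:3,:3]@d; return o+d*(z-o[2])/d[2]
E
python3 - <<'E'
from h import *
o=manip.get_obs(); P,Q=o["tool_pos"],o["eef_rot"]
w=cv2.imread("pics/wrist1.png")
bl=blobs(w,(0,0,0),(179,255,45),(90,160,290,208)); print(bl)
for b in bl:
    for z in (.130,.089): print(z,wonz(b[0],b[1],z,P,Q).round(4))
togo([.4845,.152,.14])
E
```

```text
[(257.7, 188.8, 1334.0, (239, 170, 39, 38)), (111.4, 179.3, 644.0, (99, 164, 26, 32))]
0.13 [0.4856 0.1488 0.13  ]
0.089 [0.4984 0.146  0.089 ]
0.13 [0.4464 0.0198 0.13  ]
0.089 [ 0.4526 -0.0048  0.089 ]
t 1.9 tcp [0.488  0.1463 0.2287] [-1.799e+02 -1.000e-01  1.670e+02] F [-0.3  0.4  0.4] open 0.0
units to go [0.15 0.17 2.96]
```

```bash
python3 -m creep '[{"offset":[0.15,0.17,0.9],"delta_rot":[0,0,0]},{"offset":[0,0,0.9],"delta_rot":[0,0,0]},{"offset":[0,0,0.6],"delta_rot":[0,0,0]},{"offset":[0,0,0],"delta_rot":[0,0,0]}]' 
python3 -c "
from h import *
togo([.4845,.152,.09])
a=manip.camera('side')[100:300,130:350];b=manip.camera('scene')[80:280,180:400]
cv2.imwrite('pics/c2.png',cv2.resize(np.hstack([a,b]),None,fx=1.8,fy=1.8))
"
```

```text
time_s: 2.3
tool_pos: [0.4819, 0.1563, 0.1557]
eef_rot: [-180.0, -0.0, 167.3]
contact_force: [-0.2, -0.2, 1.5]
opening: 0.0
t 2.3 tcp [0.4819 0.1563 0.1557] [-180.    -0.   167.3] F [-0.2 -0.2  1.5] open 0.0
units to go [-0.12 -0.12  2.19]
```

View pics/c2.png

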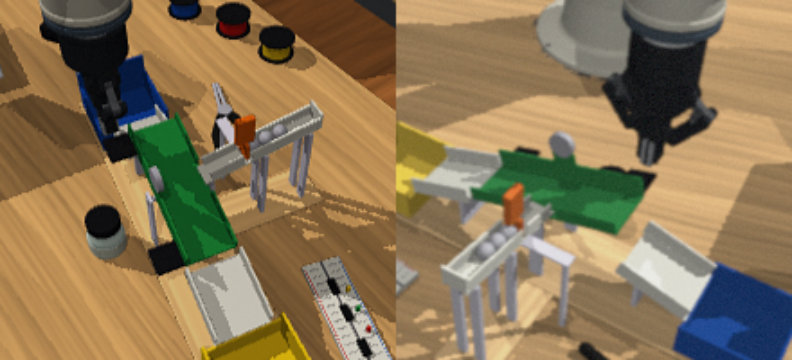

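```bash
python3 -m creep '[{"offset":[-0.1,-0.1,0.4],"delta_rot":[0,0,0]},{"offset":[0,0,0.4],"delta_rot":[0,0,0]},{"offset":[0,0,0.35],"delta_rot":[0,0,0]},{"offset":[0,0,0.35],"delta_rot":[0,0,0]},{"offset":[0,0,0.3],"delta_rot":[0,0,0]},{"offset":[0,0,0],"delta_rot":[0,0,0]}]' 
python3 -c "
from h import *
togo([.4845,.152,.09])
a=manip.camera('side')[100:300,130:350];b=manip.camera('scene')[80:280,180:400]
cv2.imwrite('pics/c3.png',cv2.resize(np.hstack([a,b]),None,fx=1.8,fy=1.8))
"
```

```text
time_s: 3.0
tool_pos: [0.4871, 0.1531, 0.1014]
eef_rot: [179.9, 0.3, 167.3]
contact_force: [-0.7, 0.5, 0.1]
opening: 0.001
t 3.0 tcp [0.4871 0.1531 0.1014] [179.9   0.3 167.3] F [-0.7  0.5  0.1] open 0.0
units to go [ 0.08 -0.06  0.38]
```

View pics/c3.png

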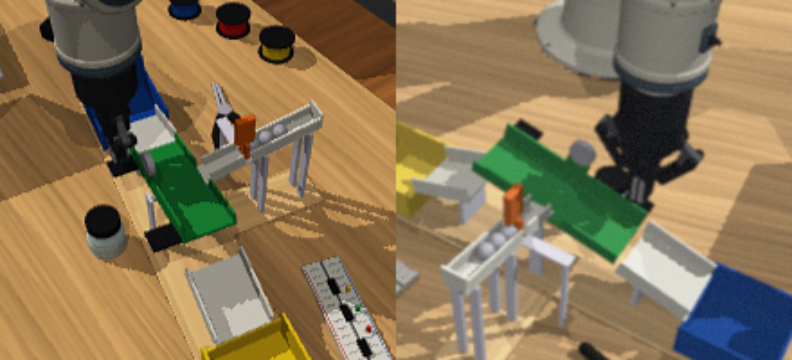

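The gate is over on the left stop, with the left pad down and the trough leading into the blue chute, and I felt no contact force. Next I'll retreat upward and go around to the tab's right side.

```bash
python3 -m creep '[{"offset":[0.1,0.1,-1],"delta_rot":[0,0,0]},{"offset":[0,0,-1],"delta_rot":[0,0,0]},{"offset":[0,0,-1],"delta_rot":[0,0,0]},{"offset":[0,0,-1],"delta_rot":[0,0,0]},{"offset":[0,0,-0.8],"delta_rot":[0,0,0]},{"offset":[0,0,-0.4],"delta_rot":[0,0,0]},{"offset":[0,0,0],"delta_rot":[0,0,0]}]' 
python3 -c "
from h import *
togo([.6005,.0047,.25])
b=manip.camera('scene'); a=manip.camera('side')
cv2.imwrite('pics/c4.png',cv2.resize(np.hstack([a[100:300,130:350],b[80:280,180:400]]),None,fx=1.8,fy=1.8))
A=blobs(b,(3,170,90),(14,255,255),(220,170,270,220));B=blobs(a,(3,170,90),(14,255,255),(245,150,285,195))
print(A,B,tri(('scene',*A[0][:2]),('side',*B[0][:2])))
"
```

```text
time_s: 3.8
tool_pos: [0.4843, 0.1569, 0.2676]
eef_rot: [179.8, 0.6, 167.3]
contact_force: [0.5, 0.1, 0.1]
opening: 0.002
t 3.8 tcp [0.4843 0.1569 0.2676] [179.8   0.6 167.3] F [0.5 0.1 0.1] open 0.0
units to go [-4.89 -4.1   0.62]
[(245.0, 193.8, 157.0, (240, 182, 10, 25))] [(265.8, 173.6, 164.5, (260, 163, 12, 25))] (array([0.60910653, 0.03889545, 0.17001514]), np.float64(0.00032762924331938175))
```

View pics/c4.png

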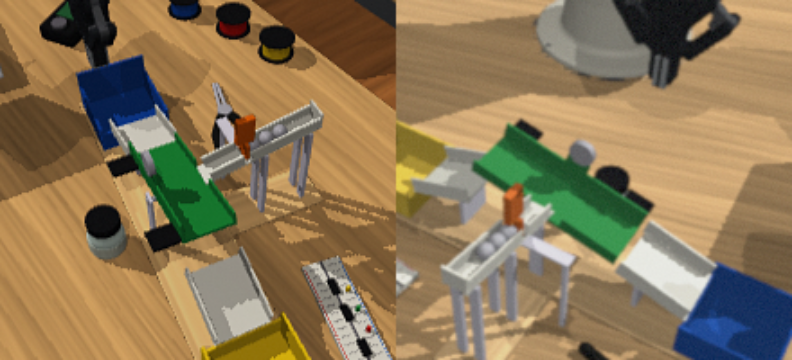

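The gate holds on its own with nothing touching it, and the tab hasn't moved. Moving to the tab's right side at safe height.

```bash
python3 -m creep '[{"offset":[-0.8,-0.7,0],"delta_rot":[0,0,0]},{"offset":[-1,-0.9,0],"delta_rot":[0,0,0]},{"offset":[-1,-0.9,0],"delta_rot":[0,0,0]},{"offset":[-1,-0.9,0],"delta_rot":[0,0,0]},{"offset":[-0.8,-0.7,0],"delta_rot":[0,0,0]},{"offset":[-0.3,-0.4,0],"delta_rot":[0,0,0]},{"offset":[0,0,0],"delta_rot":[0,0,0]}]' 
python3 -c "
from h import *
togo([.6005,.0047,.168])"
```

```text
time_s: 4.6
tool_pos: [0.5975, -0.0128, 0.2573]
eef_rot: [179.9, -0.3, 167.5]
contact_force: [-0.8, 0.9, 0.0]
opening: 0.0
t 4.6 tcp [ 0.5975 -0.0128  0.2573] [179.9  -0.3 167.5] F [-0.8  0.9  0. ] open 0.0
units to go [0.02 0.59 2.98]
```

```bash
python3 -m creep '[{"offset":[0,0.2,0.8],"delta_rot":[0,0,0]},{"offset":[0,0,0.8],"delta_rot":[0,0,0]},{"offset":[0,0,0.7],"delta_rot":[0,0,0]},{"offset":[0,0,0.4],"delta_rot":[0,0,0]},{"offset":[0,0,0],"delta_rot":[0,0,0]}]' 
python3 -c "
from h import *
togo([.6083,.0388,.168])
b=manip.camera('scene'); a=manip.camera('side')
cv2.imwrite('pics/c5.png',cv2.resize(np.hstack([a[100:300,130:350],b[80:280,180:400]]),None,fx=1.8,fy=1.8))
"
```

```text
time_s: 5.1
tool_pos: [0.5943, -0.0022, 0.1717]
eef_rot: [179.9, -0.5, 167.5]
contact_force: [-0.2, -0.6, 0.4]
opening: -0.0
t 5.1 tcp [ 0.5943 -0.0022  0.1717] [179.9  -0.5 167.5] F [-0.2 -0.6  0.4] open -0.0
units to go [-0.16  1.44  0.13]
```

View pics/c5.png

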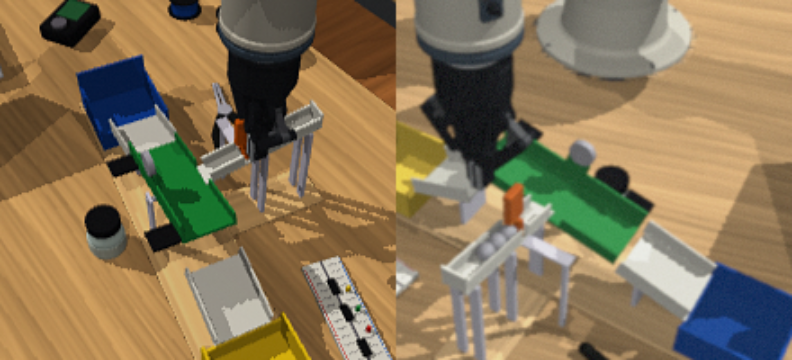

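```bash
python3 -m creep '[{"offset":[-0.1,0.25,0.08],"delta_rot":[0,0,0]},{"offset":[0,0.25,0],"delta_rot":[0,0,0]},{"offset":[0,0.25,0],"delta_rot":[0,0,0]},{"offset":[0,0.25,0],"delta_rot":[0,0,0]},{"offset":[0,0.25,0],"delta_rot":[0,0,0]},{"offset":[0,0.25,0],"delta_rot":[0,0,0]},{"offset":[0,0.25,0],"delta_rot":[0,0,0]},{"offset":[0,0.25,0],"delta_rot":[0,0,0]}]' 
python3 -c "
from h import *
togo([.6083,.0388,.168])"
```

```text
time_s: 6.0
tool_pos: [0.6142, 0.0603, 0.1745]
eef_rot: [179.9, -0.1, 167.5]
contact_force: [0.6, -2.0, -0.9]
opening: 0.001
t 6.0 tcp [0.6142 0.0603 0.1745] [ 1.799e+02 -1.000e-01  1.675e+02] F [ 0.6 -2.  -0.9] open 0.0
units to go [ 0.04 -0.74  0.22]
```

```bash
python3 -m creep '[{"offset":[0,0.2,0.1],"delta_rot":[0,0,0]},{"offset":[0,0.2,0.1],"delta_rot":[0,0,0]},{"offset":[0,0.2,0],"delta_rot":[0,0,0]}]' 
python3 -c "
from h import *
togo([.6083,.0388,.168])
b=manip.camera('scene'); a=manip.camera('side')
cv2.imwrite('pics/c6.png',cv2.resize(np.hstack([a[100:300,130:350],b[130:330,200:420]]),None,fx=1.8,fy=1.8))
"
```

```text
time_s: 6.3
tool_pos: [0.616, 0.0629, 0.1729]
eef_rot: [-178.5, 0.1, 167.5]
contact_force: [-9.9, -60.7, -7.3]
opening: -0.002
t 6.3 tcp [0.616  0.0629 0.1729] [-1.785e+02  1.000e-01  1.675e+02] F [ -9.9 -60.7  -7.3] open -0.0
units to go [ 0.08 -0.83  0.18]
```

View pics/c6.png

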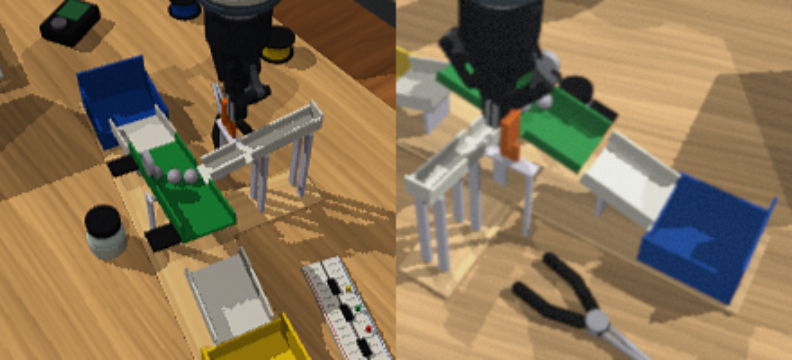

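The stop hit its end: 61 N at the fingertip, under the 120 N wrist limit. All three balls are on the gate. I'll back off, then rise clear.

```bash
python3 -m creep '[{"offset":[0,-0.4,0],"delta_rot":[0,0,0]},{"offset":[0,-0.5,0],"delta_rot":[0,0,0]},{"offset":[0,0,-0.6],"delta_rot":[0,0,0]},{"offset":[0,0,-1],"delta_rot":[0,0,0]},{"offset":[0,0,-1],"delta_rot":[0,0,0]},{"offset":[0,0,-1],"delta_rot":[0,0,0]},{"offset":[0,0,-0.5],"delta_rot":[0,0,0]},{"offset":[0,0,0],"delta_rot":[0,0,0]},{"offset":[0,0,0],"delta_rot":[0,0,0]}]' 
python3 -c "
from h import *
togo([.6083,.0388,.168])
b=manip.camera('scene'); a=manip.camera('side')
cv2.imwrite('pics/scene7.png',b); cv2.imwrite('pics/side7.png',a)
cv2.imwrite('pics/c7.png',cv2.resize(np.hstack([a[100:300,130:350],b[130:330,200:420]]),None,fx=1.8,fy=1.8))
A=blobs(b,(3,170,90),(14,255,255),(220,150,290,240));B=blobs(a,(3,170,90),(14,255,255),(235,140,285,195))
print(A,B)
if A and B: print(tri(('scene',*A[0][:2]),('side',*B[0][:2])))
"
```

```text
time_s: 7.3
tool_pos: [0.61, 0.0377, 0.2998]
eef_rot: [-178.6, -0.1, 167.4]
contact_force: [0.4, 0.8, -0.5]
opening: -0.001
t 7.3 tcp [0.61   0.0377 0.2998] [-1.786e+02 -1.000e-01  1.674e+02] F [ 0.4  0.8 -0.5] open -0.0
units to go [0.06 0.13 4.39]
[(263.2, 204.3, 195.0, (258, 190, 11, 29))] [(258.1, 162.0, 168.0, (253, 152, 12, 25))]
(array([0.61980996, 0.07969635, 0.16731556]), np.float64(0.0022389239209270355))
```

View pics/c7.png

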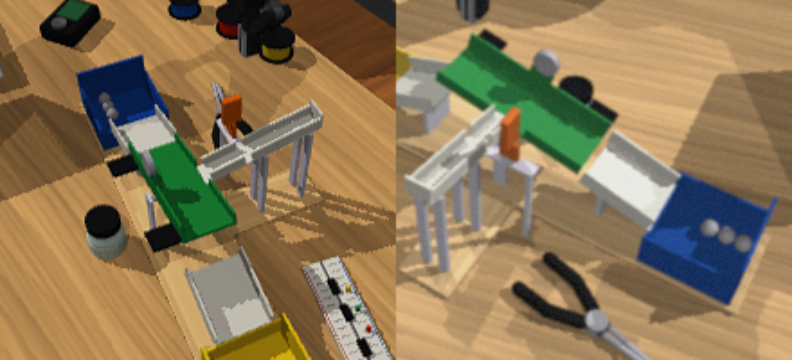

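The three balls are in the blue tray and the tab moved about 42 mm as measured, so the stop is fully open. I'll let things settle and check that nothing is still moving.

```bash
W='{"offset":[0,0,0],"delta_rot":[0,0,0]}'; cat >/dev/null <<< "$W"
python3 -m creep '[{"offset":[0,0,-0.3],"delta_rot":[0,0,0]},{"offset":[0,0,0],"delta_rot":[0,0,0]},{"offset":[0,0,0],"delta_rot":[0,0,0]},{"offset":[0,0,0],"delta_rot":[0,0,0]},{"offset":[0,0,0],"delta_rot":[0,0,0]},{"offset":[0,0,0],"delta_rot":[0,0,0]},{"offset":[0,0,0],"delta_rot":[0,0,0]},{"offset":[0,0,0],"delta_rot":[0,0,0]},{"offset":[0,0,0],"delta_rot":[0,0,0]},{"offset":[0,0,0],"delta_rot":[0,0,0]}]'
python3 -m creep '[{"offset":[0,0,0],"delta_rot":[0,0,0]},{"offset":[0,0,0],"delta_rot":[0,0,0]},{"offset":[0,0,0],"delta_rot":[0,0,0]},{"offset":[0,0,0],"delta_rot":[0,0,0]},{"offset":[0,0,0],"delta_rot":[0,0,0]},{"offset":[0,0,0],"delta_rot":[0,0,0]},{"offset":[0,0,0],"delta_rot":[0,0,0]},{"offset":[0,0,0],"delta_rot":[0,0,0]},{"offset":[0,0,0],"delta_rot":[0,0,0]},{"offset":[0,0,0],"delta_rot":[0,0,0]}]' >/dev/null
cat > chk.py <<'E'
from h import *
import sys
b=manip.camera('scene'); a=manip.camera('side'); k=sys.argv[1]
cv2.imwrite(f'pics/scene{k}.png',b)
cv2.imwrite(f'pics/c{k}.png',cv2.resize(np.hstack([a[100:300,130:350],b[130:330,200:420]]),None,fx=1.8,fy=1.8))
print(manip.get_obs()["time_s"],blobs(b,(0,0,60),(179,110,255),(345,245,400,300),10))
E
python3 chk.py 8
python3 -m creep '[{"offset":[0,0,0],"delta_rot":[0,0,0]},{"offset":[0,0,0],"delta_rot":[0,0,0]},{"offset":[0,0,0],"delta_rot":[0,0,0]},{"offset":[0,0,0],"delta_rot":[0,0,0]},{"offset":[0,0,0],"delta_rot":[0,0,0]},{"offset":[0,0,0],"delta_rot":[0,0,0]},{"offset":[0,0,0],"delta_rot":[0,0,0]},{"offset":[0,0,0],"delta_rot":[0,0,0]},{"offset":[0,0,0],"delta_rot":[0,0,0]},{"offset":[0,0,0],"delta_rot":[0,0,0]}]' >/dev/null
python3 chk.py 9; python3 -c "
import cv2,numpy as np
a=cv2.imread('pics/scene8.png').astype(int);b=cv2.imread('pics/scene9.png').astype(int)
d=np.abs(a-b).max(2);print('max/mean diff',d.max(),d.mean(),(d[220:310,320:420]>40).sum())"
```

```text
time_s: 8.4
tool_pos: [0.6089, 0.0379, 0.3058]
eef_rot: [-178.5, -0.4, 167.4]
contact_force: [0.5, 0.7, -0.4]
opening: 0.002
9.5 [(372.4, 290.7, 547.0, (345, 268, 55, 32)), (382.9, 260.2, 220.5, (369, 251, 29, 19))]
10.6 [(372.0, 290.8, 555.5, (345, 268, 55, 32)), (382.9, 260.3, 221.5, (369, 251, 29, 20))]
max/mean diff 27 3.376642862955729 0
```

View pics/c9.png

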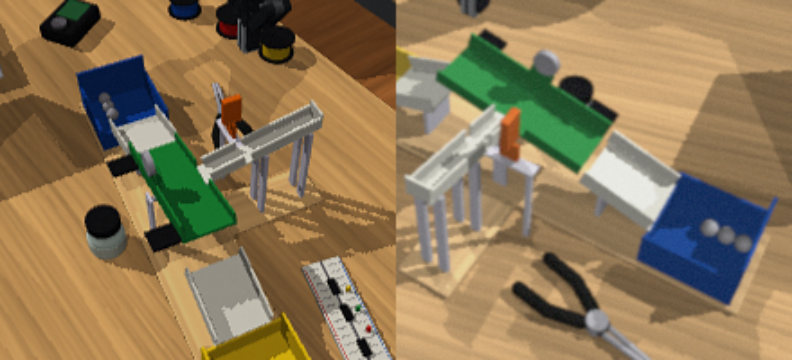

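Everything is still: the gate is over to the left, the three balls lie in the blue tray, the bystanders haven't moved and the robot is clear.

```bash
python3 -c "
from rig import manip
print(manip.hand_in())"
```

```text
the job is handed in; nothing more can be done
None
```

The gate is rocked over to the left, the orange stop is fully open, and all three balls lie still in the blue tray. I handed the job in at about 10.6 s of the 40 s allowed.

- **Gate:** I pressed the raised left pad with the shut fingertips until the gate tipped. A picture after I backed off showed it holding on that side before I touched the stop.
- **Stop:** I pushed the tab left to its end stop. I measured 42 mm of travel against a nominal 40 mm, which is within the measuring error. The final push read about 61 N at the wrist, under the 120 N limit but harder than it needed to be.
- **Last checks:** Two pictures 1.1 s apart showed no motion. The gripper was well clear above the sorter with no contact force. The pliers, breadboard and jar looked unmoved by eye; I did not measure their positions.

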